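# Run the wing nut onto the shaker spindle

## Task

Fasten the platform of the orbital shaker: pick up the orange-winged nut, set it upright over the spindle in the middle of the platform, turn it backward (anticlockwise seen from above) until you feel the thread start drop, then run it forward (clockwise) until its foot sits fully down on the platform, and let go. Work gently, never forcing the nut against the spindle or platform, and leave the other things on the bench where they are.

Things in the scene. Friction and masses are not known exactly. Their poses are not given: they have to be found in the camera images.
- nut_wing (a point): Grip point of the loose wing nut, which starts upright on the bench: black hub 42 mm across, 32 mm tall, and on it an orange wing (flat bar 60 mm long, 12 thick, 26 tall); 58 mm tall in all, about 0.22 kg. The point is on the axis in the wing, 49 mm above the nut's underside; fingertips may go 16 mm below it before they meet the hub. x along the wing, y across it, z up.
- nut_foot (a point): Centre of the nut's underside, z up. The bore opens here: 28 mm wide, 29 mm deep, with three brass lugs 120 degrees apart (one under the +x end of the wing) that reach in to 10 mm from the axis; each is 2.8 mm wide and lies 4.5 to 9 mm above the underside.
- nut: The wing nut as a whole: origin at the centre of its underside, x along the wing, z up. While it is turned back it should be held firm and level with a light downward press (2 to 5 N): held loosely it can tip and cross. Once dropped, fingers 3 mm wider than the 12 mm wing still turn it and let it sink by its own weight. Tightening to about 0.1 N m is enough.
- shaker: The orbital shaker, fixed on the bench, with its spindle: white base, aluminium platform 260 x 260 mm, top 100 mm above the bench, a steel flask clip 30 mm tall near each corner (95 mm from the middle in x and in y). Origin on the bench under the spindle; x and y along its sides.
- seat (a point): Centre of the platform's flat top, on the spindle's axis, z up. With the nut home, nut_foot is here. From the crown's gaps about 100 degrees clockwise run the nut under the lands and down to the platform, then up to 30 degrees more until it is tight.
- nose (a point): Top of the spindle, 27 mm above the seat: steel core 18 mm across whose last 7 mm taper to 9 mm; around it a brass three-start right-hand thread 26 mm across (1 mm play all round in the nut), lead 24 mm a turn. The spindle is locked, but the angle at which its thread stands differs every time and is not reported.
- crown (a point): Point on the axis level with the thread's three lands, 18 mm above the seat. Every 120 degrees: a flat land 80 degrees long, at its clockwise end a stop tooth (8 degrees, 3 mm higher), then a gap of 32 degrees. With its lugs on lands the nut's underside is 13 mm above the seat (16 on teeth) and a tooth stops it turning clockwise.
- start (a point): Point on the axis where the nut's underside is, 6 mm above the seat (5 to 8), once its lugs have fallen off the lands' anticlockwise ends into the gaps; up to 105 degrees of turning back lead there (none if set down right over the gaps). Turned further back, it is stopped by the next teeth within 20 degrees.
- cap: a bystander: round blue stepped plastic cap, 44 mm across and 45 mm tall, no wings; origin at the centre of its underside. Leave it.
- clip: a bystander: spare flask clip, steel disc 48 mm across with four upright leaves, 39 mm tall; origin at the centre of its underside. Leave it.
- flask_a: a bystander: conical glass flask, 76 mm wide, 119 mm tall; origin at the centre of its underside. Leave it.
- flask_b: a bystander: a second conical glass flask, 76 mm wide, 119 mm tall; origin at the centre of its underside. Leave it.
- beaker: a bystander: glass beaker, 76 mm wide, 90 mm tall; origin at the centre of its underside. Leave it.
- wash: a bystander: white plastic bottle with red cap, 60 mm wide, 150 mm tall; origin at the centre of its underside. Leave it.
- spanner: a bystander: steel spanner lying flat on the bench, about 160 mm long. Leave it.

How it is judged:
On the way:
1. the nut stands upright over the spindle with its lugs dropped into the thread start (underside 3.5 to 9.5 mm above the platform) (horizontal distance between nut_foot and seat below 0.004 m and z of nut_foot in the frame of seat between 0.0035 and 0.0095 m and angle between nut's own z axis and vertical below 0.15 rad), for 0.1 s.
At the end, for the whole second after the job is handed in: The nut is on the spindle, upright (within 3.4 degrees), its foot within 1.2 mm of the platform's top and its axis within 3 mm of the spindle's, at rest and released (horizontal distance between nut_foot and seat below 0.003 m and z of nut_foot in the frame of seat between -0.002 and 0.0012 m and angle between nut's own z axis and vertical below 0.06 rad and linear speed of nut below 0.01 m/s and contact force between nut and the fingers below 0.1 N); the robot touches nothing.
It fails at once if the nut is pressed or wrenched against the spindle or platform with more than 80 N (contact force between nut and shaker above 80 N).
It fails at once if a bystander is moved more than 30 mm (distance of any of cap, clip, flask_a, flask_b, beaker, wash, spanner from where it was at the start of the episode above 0.03 m).
It also fails if it takes over 72 s, if anything falls off the work surface, if the arm or the gripper's body presses on something with over 40 N, if the wrist force passes 120 N, or if a joint passes its speed limit or range.

## Robot

A 6-joint arm with a two-finger parallel gripper is mounted at the origin on the work surface. World frame = base frame: x ahead of the robot, y to its left, z up, the work surface at z = 0. Lengths are in m, angles in rad, forces in N, time in s.
With the tool pointing down it reaches from about 0.325 to 0.9 m from the base axis. Payload 6.1 kg.
Tool frame: the origin (TCP) lies midway between the tips of the shut fingers; the grasp point (between the pads) lies r.grip_depth behind it (r.grip_depth is the distance from the TCP to the grasp point, in m); z points along the fingers, y is the direction in which the jaws open and shut (so a half turn about z gives the same grasp; the last joint's range is limited). The gripper opens to 87 mm and grips with 3 to 60 N. Pads are 19 mm wide; open, the fingers measure 117 mm over their backs; the gripper's body (75 mm by 190 mm) begins 51 mm behind the grasp point.
Start: joints at [-1.256, 0.22, 1.526, -0, 1.395, -0.126], TCP at [0.267, -0.565, 0.197] pointing down, gripper open.
Joint ranges: [-2.98, 2.98], [-0.91, 2.08], [0.09, 2.57], [-1.24, 4.39], [0.2, 2.65], [-2.68, 2.68]. Speed limits (rad/s): [2.57, 2.57, 3.01, 3.14, 3.14, 3.14].

## Interface

Orientations are given as [roll, pitch, yaw] about the fixed x, y, z axes, in that order (R = Rz(yaw) Ry(pitch) Rx(roll)).
In Python, from bench import r gives the robot as it stands. The module is installed in compiled form; this text tells all that it offers.
- The arm moves only by the tool apply_moves, never from a script. Its argument "targets" is a list of rows, each a list of 3 entries, a list of its own where there are three numbers: the finger opening in cm, from 0 to 8.7, then the shift along the tool's x, y, z in cm, then the turn, a rotation vector about the tool's x, y, z in degrees. In form: [[jaw, [x, y, z], [wx, wy, wz]], ...]. A call has 1 to 8 rows; each row shifts and turns the commanded pose from where the row before left it, along the tool's axes as they then stand; what a row does not reach is not made up. A row lasts 1/10 s, in which the tool goes at most 50 mm and 8.59 degrees, less where a joint would pass 70% of its speed; a pose out of reach is approached as far as the arm can. A call with a gripper value outside its range is refused whole. The fingers move at their own pace and stop on an object; "newtons" is the grip in N (left out, the last holds). Time passes only in rows, so rows that do not move let the fingers close. It gives the time, the measured TCP pose, the force and the opening at its end, in the units of the state.
- r.read_state(): the state, without advancing time (a new reading comes with each control period).
- r.snapshot(name): name is "scene" or "side" or "wrist"; returns a dict with "image" (420x560x3 uint8, blue, green, red), "camera_matrix" (3x3 intrinsics, pixels), "R" (3x3) and "t" (3): a world point X has camera coordinates R X + t. Camera axes: x right, y down, z forward; pixel columns grow to the right and rows downward; lengths in m; the calibration is good to about 2 mm. A picture is of the moment at which its call begins. There is no depth.
- r.close_job(): hands the job in, once; it reports no verdict.
Trained networks look in the newest picture that a camera, given by its name, has taken for a name from the list of things; names that differ only in an ending like _2 or _b are one class to them, and where a whole thing is asked for, a point or a joint stands for the part that bears it (a point fixed in the world has none). Each returns a list of dicts, best first, with "conf" (0 to 1); they miss things now and then, are a little off and sometimes report something else, mostly with a low value. They report only what shows in the picture. A call takes as long as a camera call.
- r.boxes_of(query, camera): "location" ([x, y, z] in m, in the coordinates of the camera as it stood for that picture, good to about 4 mm: the middle of the surface that is visible of it).
The state is a dict: "clock": time; "joints": joint angles; "qd": joint speeds; "tau": joint torques, N m; "position": TCP position; "eef_rot": TCP orientation; "contact_force": force on the tool from outside, world axes, zero at the start; "wrist_torque": the same for the moment, N m; "grip_width": finger opening in m.
Only numpy, scipy, OpenCV 4.12 (cv2) and the standard library are available. Lean on these libraries where they do the work, as an engineer would, in place of code of your own. Each camera call takes 0.05 s, during which the arm holds its last target. There are 200 camera calls.

## Working session

There is one attempt and no reset: what is moved stays moved. The work goes in short steps, Python scripts to look and compute and a tool call to move; the robot and the scene stay as the last step left them, time stands still between calls to the robot, and variables do not carry over. Pictures are saved under pics/ and viewed, about 8 in all and at most 12, crops included, and the job is handed in when it is done.

Besides the shell and the picture viewer there is one more tool, called as a command line: name --argument value ..., lists and objects as JSON in quotes. apply_moves: Moves the arm, as the interface text tells. Its arguments: {"type":"object","properties":{"targets":{"type":"array"},"newtons":{"type":"number"}},"required":["targets"]}

```bash
mkdir -p pics
cat > h.py <<'E'
from bench import r
import numpy as np, cv2
from scipy.spatial.transform import Rotation as Ro
def snap(c,name=None):
    s=r.snapshot(c)
    if name: cv2.imwrite(f'pics/{name}.png',np.array(s['image']))
    return {k:np.array(v) for k,v in s.items()}
def world(s,p): return s['R'].T@(np.array(p)-s['t'])
def pix(s,X):
    c=s['R']@np.array(X)+s['t']; p=s['camera_matrix']@c; return p[:2]/p[2]
def onplane(s,uv,z):
    d=s['R'].T@np.linalg.solve(s['camera_matrix'],[uv[0],uv[1],1.]); o=-s['R'].T@s['t']
    return o+d*(z-o[2])/d[2]
E
python3 - <<'E'
from h import *
np.set_printoptions(precision=4,suppress=True)
st=r.read_state(); print({k:np.round(v,3) for k,v in st.items()}, r.grip_depth)
ims=[]
for c in ['scene','side','wrist']:
    s=snap(c,c+'0'); print(c,'cam at',-s['R'].T@s['t'])
    for q in ['nut','nut_wing','nut_foot','shaker','seat','nose','cap','flask_a']:
        for b in r.boxes_of(q,c)[:2]: print(q,round(b['conf'],2),world(s,b['location']),pix(s,world(s,b['location'])))
E
```

```text
{'clock': np.float64(0.0), 'joints': array([-1.256,  0.221,  1.528, -0.   ,  1.395, -0.126]), 'qd': array([ 0.001, -0.001, -0.   ,  0.001, -0.001,  0.001]), 'tau': array([ -0.   , -49.461, -38.738,   0.07 ,   0.057,  -0.   ]), 'position': array([ 0.266, -0.565,  0.196]), 'eef_rot': array([-3.14 , -0.   ,  0.441]), 'contact_force': array([ 0.378, -0.504,  0.082]), 'wrist_torque': array([-0.008, -0.018,  0.022]), 'grip_width': np.float64(0.087)} 0.0187
scene cam at [1.13   0.3313 0.8863]
nut 0.85 [0.5938 0.3184 0.0376] [349.3027 248.4612]
nut 0.54 [ 0.5739 -0.2008  0.0978] [128.1425 162.0415]
nut_wing 0.61 [0.5916 0.3168 0.0352] [348.6955 247.9908]
nut_foot 0.96 [0.59   0.316  0.0382] [348.6627 246.5274]
nut_foot 0.67 [0.7058 0.2921 0.0547] [323.8223 286.7268]
shaker 0.97 [ 0.5793 -0.2031  0.0986] [125.9545 163.2433]
seat 0.3 [0.4127 0.4371 0.0029] [415.4396 207.2984]
seat 0.19 [ 0.5816 -0.1999  0.1027] [126.2202 163.1039]
nose 0.84 [ 0.5803 -0.1994  0.1031] [126.6677 162.6213]
cap 0.79 [0.5574 0.1703 0.0262] [287.4956 219.1137]
cap 0.37 [0.5855 0.3138 0.0355] [347.9828 245.2031]
flask
[... 199 characters left out ...]
ing 0.62 [0.5843 0.3181 0.032 ] [277.8623 299.9985]
nut_wing 0.53 [0.4452 0.2722 0.0096] [347.4043 289.8334]
nut_foot 0.92 [0.5799 0.3219 0.0338] [279.928  301.5525]
shaker 0.87 [ 0.5541 -0.1671  0.0997] [305.8281 118.2272]
shaker 0.23 [0.402  0.4382 0.0105] [374.2261 376.0988]
seat 0.69 [ 0.5524 -0.1647  0.095 ] [306.3414 120.2655]
seat 0.66 [0.5859 0.3228 0.0326] [276.8496 302.0138]
nose 0.84 [ 0.5494 -0.1601  0.0993] [307.5008 120.1179]
cap 0.54 [0.54   0.178  0.0299] [303.8145 243.0331]
cap 0.3 [ 0.5499 -0.1657  0.0974] [307.3401 119.3482]
flask_a 0.95 [0.7549 0.094  0.0521] [213.1496 201.0896]
flask_a 0.77 [0.7546 0.2076 0.0673] [201.7699 237.4414]
wrist cam at [ 0.3363 -0.5315  0.3847]
```

```bash
python3 -c "
import cv2,numpy as np
a=[cv2.imread(f'pics/{c}0.png') for c in ('scene','side')]
cv2.imwrite('pics/both.png',cv2.resize(np.hstack(a),None,fx=.714,fy=.714,interpolation=cv2.INTER_AREA))"
```

```text
(no output)
```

View pics/both.png

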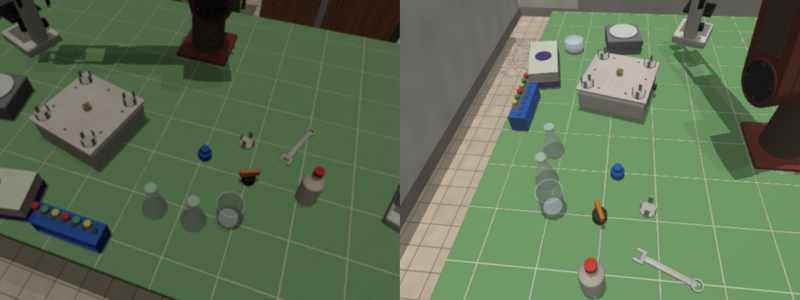

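```bash
cat >> h.py <<'E'
def orange(s,show=False):
    h=cv2.cvtColor(s['image'].astype(np.uint8),cv2.COLOR_BGR2HSV)
    m=cv2.inRange(h,(4,140,70),(20,255,255))
    n,l,st,c=cv2.connectedComponentsWithStats(m)
    return [(st[i,4],c[i],(l==i)) for i in np.argsort(-st[1:,4])[:3]+1]
def tri(ss,uvs):
    A=[];b=[]
    for s,uv in zip(ss,uvs):
        d=s['R'].T@np.linalg.solve(s['camera_matrix'],[uv[0],uv[1],1.]);d/=np.linalg.norm(d);o=-s['R'].T@s['t']
        P=np.eye(3)-np.outer(d,d);A.append(P);b.append(P@o)
    return np.linalg.lstsq(np.vstack(A),np.hstack(b),rcond=None)[0]
def wing_pts(x,y,a,z0=0.):
    L=[(i*.03,j*.006,z) for i in(-1,1) for j in(-1,1) for z in(.032,.058)]
    return Ro.from_euler('z',a).apply(L)+[x,y,z0]
def fitwing(views,x0,z0=0.):
    # silhouettes: match bounding support of projected box hull with the orange mask
    from scipy.optimize import minimize
    ms=[(s,m) for s,m in views]
    def cost(p):
        e=0
        for s,m in ms:
            k=8; pts=np.array([pix(s,X) for X in wing_pts(*p,z0)])
            ys,xs=np.where(m); o=np.array([xs.min()-10,ys.min()-10]); w,h=np.ptp(xs)+20,np.ptp(ys)+20
            big=np.zeros((h*k,w*k),np.uint8)
            cv2.fillConvexPoly(big,cv2.convexHull(np.round((pts-o+.5)*k).astype(np.int32)),1)
            mb=np.kron(m[o[1]:o[1]+h,o[0]:o[0]+w].astype(np.uint8),np.ones((k,k),np.uint8))
            mb=mb[:h*k,:w*k]; big=big[:mb.shape[0],:mb.shape[1]]
            e+=(big!=mb).mean()*w*h/m.sum()
        return e
    best=None
    for a in np.arange(0,np.pi,np.pi/8):
        q=minimize(cost,[x0[0],x0[1],a],method='Nelder-Mead',options=dict(initial_simplex=np.array([x0[0],x0[1],a])+np.array([[0,0,0],[.006,0,0],[0,.006,0],[0,0,.25]]),maxiter=120))
        if best is None or q.fun<best.fun: best=q
    return best.x,best.fun
E
python3 - <<'E'
from h import *
ss=[snap('scene'),snap('side')]
o=[orange(s) for s in ss]
for k in o: print([(a,c) for a,c,_ in k])
i=[k[0] for k in o]
p=tri(ss,[k[1] for k in i]);print(p)
print(fitwing([(s,k[2]) for s,k in zip(ss,i)],p[:2]))
for s,k in zip(ss,i): print(fitwing([(s,k[2])],p[:2]))
crop=[cv2.resize(s['image'].astype(np.uint8)[int(v)-35:int(v)+35,int(u)-45:int(u)+45],None,fx=4,fy=4,interpolation=cv2.INTER_CUBIC) for s,(u,v) in zip(ss,[(124,150),(307,100)])]
cv2.imwrite('pics/sp.png',np.hstack(crop))
E
```

```text
[(np.int32(161), array([349.81987578, 239.77018634])), (np.int32(40), array([323.625,  57.4  ])), (np.int32(21), array([447.80952381, 235.95238095]))]
[(np.int32(232), array([279.56034483, 295.39224138])), (np.int32(162), array([545.48765432, 233.70987654])), (np.int32(32), array([267.625  , 379.53125]))]
[0.58051473 0.31539032 0.04870527]
(array([0.58164307, 0.31364363, 1.9425594 ]), np.float64(1.2683683269972155))
(array([0.57813561, 0.31448879, 2.18700295]), np.float64(1.0180512422360248))
(array([0.58196957, 0.31277961, 1.93487639]), np.float64(0.1570581896551724))
```

View pics/sp.png

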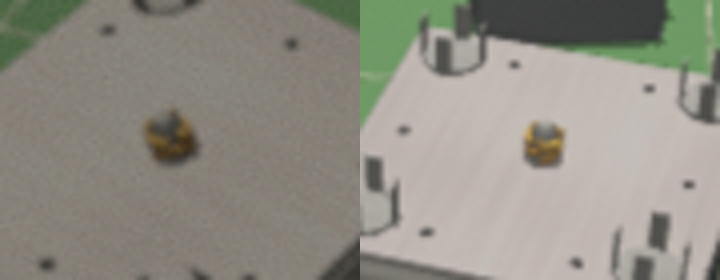

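apply_moves --targets '[[8.7,[0,0,-4],[0,0,0]],[8.7,[0,0,-4],[0,0,0]],[8.7,[0,0,-3],[0,0,0]]]'

```text
clock: 1.75
position: [0.2668, -0.5657, 0.3096]
eef_rot: [3.139, 0.0, 0.441]
contact_force: [0.6, -0.2, 0.1]
grip_width: 0.0874
```

```bash
cat >> h.py <<'E'
def shift(target,st=None):
    st=st or r.read_state()
    Rt=Ro.from_euler('xyz',st['eef_rot']).as_matrix()
    return Rt.T@(np.array(target)-np.array(st['position']))*100
E
python3 - <<'E'
from h import *
np.set_printoptions(precision=4,suppress=True)
ss=[snap('scene'),snap('side'),snap('wrist')]
p=tri(ss[:2],[(121,145),(308.2,97)]);print('nose',p, [pix(s,p) for s in ss])
print(onplane(ss[0],(121,149.5),.113),onplane(ss[1],(308.2,100.5),.113))
s=ss[2];st=r.read_state()
Rt=Ro.from_euler('xyz',st['eef_rot']).as_matrix()
print('cam in tool',Rt.T@(-s['R'].T@s['t']-st['position']),'view dir tool',Rt.T@s['R'].T)
print(s['camera_matrix'])
yaw=st['eef_rot'][2]
print('shift to 80mm behind', shift([p[0]-.07*np.cos(yaw),p[1]-.07*np.sin(yaw),.30]))
E
```

```text
nose [ 0.552  -0.2241  0.1243] [array([120.8023, 144.5262]), array([307.9789,  97.3729]), array([  21.0661, -354.2173])]
[ 0.5568 -0.2242  0.113 ] [ 0.5509 -0.2262  0.113 ]
cam in tool [ 0.0773 -0.0005 -0.191 ] view dir tool [[-0.0006 -0.9598 -0.2808]
 [ 1.     -0.0016  0.0032]
 [-0.0035 -0.2808  0.9598]]
[[359.5262   0.     276.3876]
 [  0.     359.5262 207.129 ]
 [  0.       0.       1.    ]]
shift to 80mm behind [ 33.3826 -18.8367   0.8948]
```

apply_moves --targets '[[8.7,[4,-1.9,0],[0,0,0]],[8.7,[4,-1.9,0],[0,0,0]],[8.7,[4,-1.9,0],[0,0,0]],[8.7,[4,-1.9,0],[0,0,0]],[8.7,[4,-1.9,0],[0,0,0]],[8.7,[4,-1.9,0],[0,0,0]],[8.7,[4,-1.9,0],[0,0,0]],[8.7,[4,-1.9,0],[0,0,0]]]'

```text
clock: 2.7
position: [0.4916, -0.2893, 0.3051]
eef_rot: [-3.139, 0.001, 0.441]
contact_force: [0.6, -1.5, 0.1]
grip_width: 0.087
```

apply_moves --targets '[[8.7,[4,-1.8,2.5],[0,0,0]],[8.7,[4,-1.8,2.5],[0,0,0]],[8.7,[0.4,0,4.5],[0,0,0]],[8.7,[0,0,4],[0,0,0]],[8.7,[0,0,0],[0,0,0]],[8.7,[0,0,0],[0,0,0]],[8.7,[0,0,0],[0,0,0]]]'

```text
clock: 3.4
position: [0.5524, -0.2246, 0.1749]
eef_rot: [3.139, -0.002, 0.44]
contact_force: [-0.9, -0.4, 0.1]
grip_width: 0.087
```

Run:
```python
from h import *
np.set_printoptions(precision=4,suppress=True)
s=snap('wrist','w1')
print(r.read_state()['eef_rot'])
for z in(.1,.127): print(pix(s,[.552,-.224,z]))
for q in ['nose','crown','seat']:
    for b in r.boxes_of(q,'wrist')[:2]: print(q,round(b['conf'],2),world(s,b['location']),pix(s,world(s,b['location'])))
u,v=map(int,pix(s,[.552,-.224,.118]))
I=s['image'].astype(np.uint8)
c=cv2.resize(I[max(0,v-60):v+60,u-80:u+80],None,fx=5,fy=5,interpolation=cv2.INTER_CUBIC);print(u,v)
cv2.imwrite('pics/w1c.png',c)
```

```text
[ 3.1378 -0.0027  0.4401]
[276.5253 208.2323]
[276.6301 219.2427]
nose 0.75 [ 0.5828 -0.2071  0.1043] [273.4837 163.4328]
crown 0.59 [ 0.586  -0.215   0.1033] [285.2002 163.7545]
seat 0.58 [ 0.5798 -0.2116  0.1017] [277.3416 169.1048]
276 215
```

View pics/w1c.png

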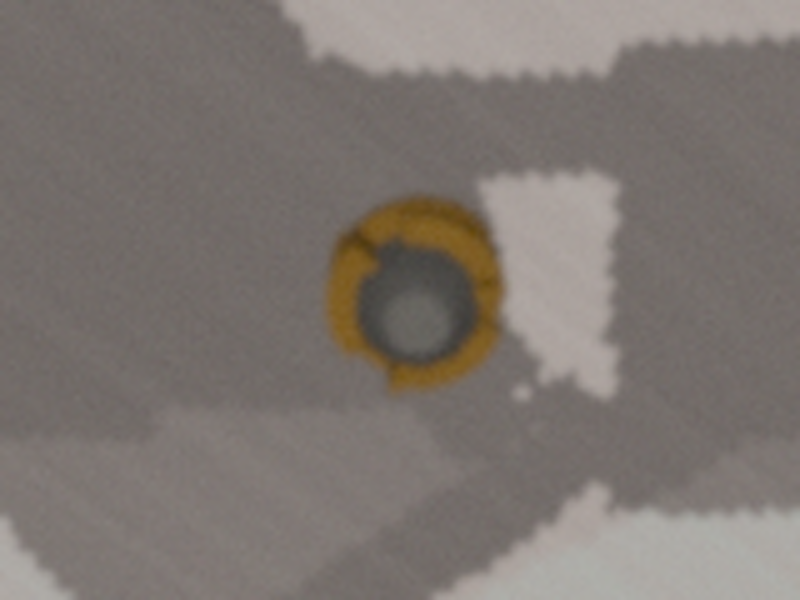

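Run:
```python
from h import *
np.set_printoptions(precision=4,suppress=True)
s=snap('wrist')
n=onplane(s,(279.2,220.2),.127); print('nose',n)
# rectified plane z=.118 : 0.05mm/px -> x_world right, y_world up
k=20000.;H=300
src=np.float32([pix(s,[n[0]+dx,n[1]+dy,.118]) for dx,dy in((-.015,-.015),(.015,-.015),(.015,.015),(-.015,.015))])
dst=np.float32([(0,600),(600,600),(600,0),(0,0)])
M=cv2.getPerspectiveTransform(src,dst)
w=cv2.warpPerspective(s['image'].astype(np.uint8),M,(600,600),flags=cv2.INTER_CUBIC)
w=cv2.convertScaleAbs(w,alpha=1.7)
for a in range(0,360,30):
    d=np.array([np.cos(np.radians(a)),-np.sin(np.radians(a))]); p=300+d*285
    cv2.line(w,tuple((300+d*262).astype(int)),tuple((300+d*275).astype(int)),(255,255,255),1)
    cv2.putText(w,str(a),(int(p[0])-14,int(p[1])+5),0,.45,(255,255,0),1)
cv2.circle(w,(300,300),260,(255,255,255),1);cv2.circle(w,(300,300),180,(255,255,255),1)
cv2.imwrite('pics/rect.png',w)
```

```text
nose [ 0.5521 -0.2258  0.127 ]
```

View pics/rect.png

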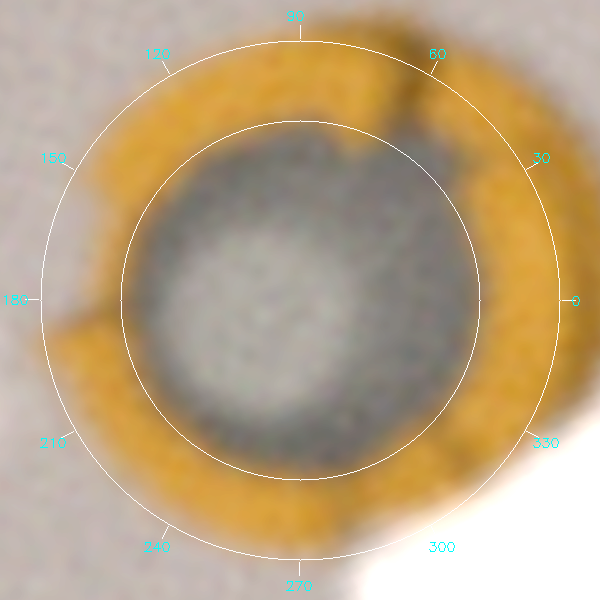

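apply_moves --targets '[[4.5,[0,0,-4],[0,0,0]],[4.5,[0,0,-4],[0,0,0]],[4.5,[2,-3.6,0],[0,0,0]],[4.5,[2,-3.6,0],[0,0,0]],[4.5,[2,-3.6,0],[0,0,0]],[4.5,[2,-3.6,0],[0,0,0]],[4.5,[2,-3.6,0],[0,0,0]],[4.5,[2,-3.6,0],[0,0,0]]]'

```text
clock: 4.45
position: [0.5678, 0.0245, 0.2533]
eef_rot: [3.141, -0.001, 0.44]
contact_force: [0.3, 0.3, -0.3]
grip_width: 0.0452
```

apply_moves --targets '[[4.5,[2,-3.6,0],[0,0,0]],[4.5,[2,-3.6,0],[0,0,0]],[4.5,[2,-3.6,0],[0,0,0]],[4.5,[2,-3.6,0],[0,0,0]],[4.5,[2,-3.6,0],[0,0,0]],[4.5,[2,-3.6,0],[0,0,0]],[4.5,[1.6,-4.4,0],[0,0,0]],[4.5,[0,0,2],[0,0,-8]]]'

```text
clock: 5.25
position: [0.5803, 0.3226, 0.2362]
eef_rot: [-3.141, -0.008, 0.586]
contact_force: [0.3, 0.0, 1.4]
grip_width: 0.0448
```

apply_moves --targets '[[4.5,[0,0,0],[0,0,-8]],[4.5,[0,0,0],[0,0,-8]],[4.5,[0,0,0],[0,0,-8]],[4.5,[0,0,0],[0,0,-8]],[4.5,[0,0,0],[0,0,-8]],[4.5,[0,0,0],[0,0,-8]],[4.5,[0,0,0],[0,0,-8]],[4.5,[0,0,0],[0,0,-8]]]'

```text
clock: 6.05
position: [0.58, 0.3162, 0.2332]
eef_rot: [3.141, -0.0, 1.703]
contact_force: [0.5, -1.0, 0.9]
grip_width: 0.0454
```

apply_moves --targets '[[4.5,[0,0,0],[0,0,-8]],[4.5,[0,0,1],[0,0,-6]],[4.5,[0,0,0],[0,0,0]],[4.5,[0,0,0],[0,0,0]],[4.5,[0,0,0],[0,0,0]]]'

```text
clock: 6.55
position: [0.58, 0.3163, 0.223]
eef_rot: [3.141, -0.0, 1.94]
contact_force: [0.1, -0.2, 0.3]
grip_width: 0.045
```

Run:
```python
from h import *
np.set_printoptions(precision=4,suppress=True)
st=r.read_state();print(st['position'],st['eef_rot'],st['joints'])
s=snap('wrist','w2'); a=orange(s)
print([(x,c) for x,c,_ in a])
p=onplane(s,a[0][1],.058);print(p)
x,f=fitwing([(s,a[0][2])],p[:2]);print(x,np.degrees(x[2]),f)
I=s['image'].astype(np.uint8)
cv2.polylines(I,[cv2.convexHull(np.round([pix(s,X) for X in wing_pts(*x)]).astype(np.int32))],1,(255,255,0),1)
cv2.imwrite('pics/w2.png',I)
```

```text
[0.58   0.3163 0.223 ] [ 3.1407 -0.0001  1.9395] [0.3799 0.2892 1.3953 0.     1.4562 0.0112]
[(np.int32(6337), array([357.8223, 362.612 ])), (np.int32(748), array([277.5495, 180.9372])), (np.int32(574), array([163.115 , 306.6916]))]
[0.7467 0.1503 0.058 ]
[0.9035 0.203  0.4164] 23.857862743059393 0.8364392654252799
```

View pics/w2.png

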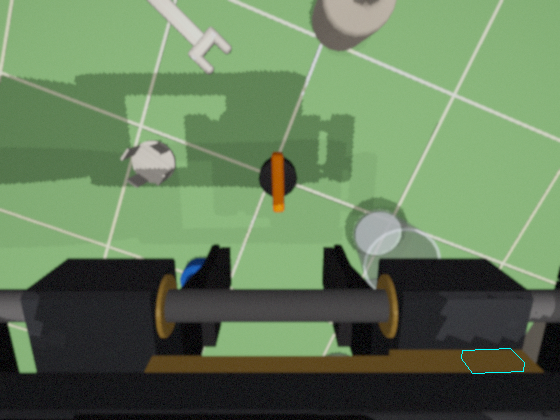

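Run:
```python
from h import *
np.set_printoptions(precision=4,suppress=True)
s=snap('wrist'); a=[k for k in orange(s) if abs(k[1][1]-181)<15 and abs(k[1][0]-278)<20][0]
p=onplane(s,a[1],.048);print(a[0],a[1],p)
x,f=fitwing([(s,a[2])],p[:2]);print(x,np.degrees(x[2]),f)
print(shift([x[0],x[1],.036]), np.degrees(r.read_state()['eef_rot']))
print([(b['conf'],world(s,b['location'])) for b in r.boxes_of('beaker','wrist')[:1]])
```

```text
746 [277.4812 181.0617] [0.5816 0.3168 0.048 ]
[0.5821 0.3152 1.957 ] 112.12843962114827 0.1354725201072386
[-0.1809  0.1361 18.6995] [179.9468  -0.0032 111.1785]
[(0.51, array([0.5809, 0.4686, 0.1006]))]
```

apply_moves --targets '[[4.5,[-0.2,0.1,3.7],[0,0,-1]],[4.5,[0,0,4],[0,0,0]],[4.5,[0,0,4],[0,0,0]],[4.5,[0,0,3.5],[0,0,0]],[4.5,[0,0,2.5],[0,0,0]],[4.5,[0,0,1],[0,0,0]],[4.5,[0,0,0],[0,0,0]],[4.5,[0,0,0],[0,0,0]]]'

```text
clock: 7.5
position: [0.5825, 0.3152, 0.037]
eef_rot: [3.139, 0.0, 1.959]
contact_force: [1.4, 0.3, 0.5]
grip_width: 0.0449
```

apply_moves --targets '[[3,[0,0,0],[0,0,0]],[1.8,[0,0,0],[0,0,0]],[1.3,[0,0,0],[0,0,0]],[0.8,[0,0,0],[0,0,0]],[0.8,[0,0,0],[0,0,0]],[0.8,[0,0,0],[0,0,0]]]' --newtons 25

```text
clock: 8.1
position: [0.5813, 0.3147, 0.0354]
eef_rot: [-3.142, -0.0, 1.959]
contact_force: [0.3, -0.8, -0.2]
grip_width: 0.0099
```

apply_moves --targets '[[0.8,[0,0,-1],[0,0,0]],[0.8,[0,0,-3],[0,0,0]],[0.8,[0,0,-4],[0,0,0]],[0.8,[0,0,-4],[0,0,0]],[0.8,[0,0,-4],[0,0,0]],[0.8,[0,0,-3],[0,0,0]],[0.8,[0,0,0],[0,0,0]],[0.8,[0,0,0],[0,0,0]]]'

```text
clock: 8.9
position: [0.582, 0.3149, 0.2271]
eef_rot: [3.139, 0.0, 1.959]
contact_force: [-0.1, -0.2, -1.0]
grip_width: 0.0082
```

Run:
```python
from h import *
np.set_printoptions(precision=4,suppress=True)
st=r.read_state();print(st['position'],st['eef_rot'],st['contact_force'],st['grip_width'])
s=snap('wrist','w3')
```

```text
[0.582  0.3149 0.2271] [3.1388 0.     1.9592] [-0.1051 -0.1871 -0.9961] 0.008239937238163748
```

View pics/w3.png

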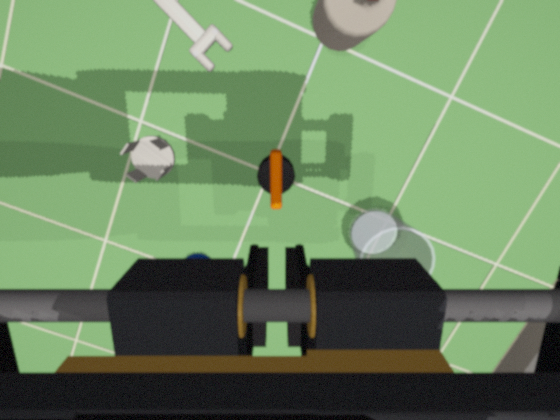

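apply_moves --targets '[[4.5,[0,0,0],[0,0,0]],[4.5,[0,0,0],[0,0,0]],[4.5,[0,0,0],[0,0,0]],[4.5,[0,0,0],[0,0,0]]]'

```text
clock: 9.35
position: [0.5811, 0.3146, 0.2245]
eef_rot: [-3.14, 0.0, 1.959]
contact_force: [0.3, -0.3, -0.7]
grip_width: 0.0321
```

Run:
```python
from h import *
np.set_printoptions(precision=4,suppress=True)
s=snap('wrist'); a=[k for k in orange(s) if abs(k[1][1]-178)<15 and abs(k[1][0]-276)<20][0]
p=onplane(s,a[1],.048);print(a[0],a[1],p)
x,f=fitwing([(s,a[2])],p[:2]);print(x,np.degrees(x[2]),f)
print(shift([x[0],x[1],.036]), np.degrees(r.read_state()['eef_rot']))
ss=[snap('scene'),snap('side')]
o=[orange(q) for q in ss]
pts=[min(k,key=lambda b:np.hypot(*(b[1]-pix(q,[.582,.315,.045]))))for q,k in zip(ss,o)]
print([k[1] for k in pts],tri(ss,[k[1] for k in pts]))
print(tri(ss+[s],[k[1] for k in pts]+[a[1]]))
```

```text
758 [277.5106 178.5858] [0.5815 0.3171 0.048 ]
[0.5821 0.3157 1.96  ] 112.296863069379 0.1650725593667546
[ 0.0621  0.1271 18.8818] [-179.9567   -0.0014  112.2527]
[array([349.4878, 240.4293]), array([279.5085, 295.8675])] [0.5806 0.3151 0.0461]
[0.5811 0.3158 0.0468]
```

apply_moves --targets '[[4.5,[0,0.1,3.8],[0,0,0]],[4.5,[0,0,4],[0,0,0]],[4.5,[0,0,4],[0,0,0]],[4.5,[0,0,3.7],[0,0,0]],[4.5,[0,0,2.4],[0,0,0]],[4.5,[0,0,1],[0,0,0]],[4.5,[0,0,0],[0,0,0]],[4.5,[0,0,0],[0,0,0]]]'

```text
clock: 10.3
position: [0.5835, 0.3156, 0.0379]
eef_rot: [3.139, 0.0, 1.959]
contact_force: [-0.1, -0.1, 0.2]
grip_width: 0.0448
```

apply_moves --targets '[[0,[0,0,0],[0,0,0]],[0,[0,0,0],[0,0,0]],[0,[0,0,0],[0,0,0]],[0,[0,0,0],[0,0,0]],[0,[0,0,0],[0,0,0]],[0,[0,0,0],[0,0,0]],[0,[0,0,0],[0,0,0]]]' --newtons 25

```text
clock: 11.0
position: [0.5823, 0.3151, 0.0363]
eef_rot: [-3.141, 0.0, 1.959]
contact_force: [0.1, 0.6, 0.5]
grip_width: 0.0017
```

Run:
```python
from h import *
np.set_printoptions(precision=4,suppress=True)
st=r.read_state();print(st['position'],st['eef_rot'],st['contact_force'],st['grip_width'],st['wrist_torque'])
c=[]
for q in('side','scene','wrist'):
    s=snap(q); u,v=map(int,pix(s,[.582,.315,.05])); print(q,u,v)
    k=3 if q=='wrist' else 6; n=240//k//2*2
    c.append(cv2.resize(s['image'].astype(np.uint8)[max(0,v-n//2-10):v-10+n//2,u-n//2:u+n//2],(260,260),interpolation=cv2.INTER_CUBIC))
cv2.imwrite('pics/g.png',np.hstack(c))
```

```text
[0.5823 0.3151 0.0363] [-3.1415  0.      1.9592] [0.1209 0.6193 0.5033] 0.0017272095566955399 [ 0.0235 -0.1374  0.0272]
side 279 294
scene 349 240
wrist 275 256
```

View pics/g.png

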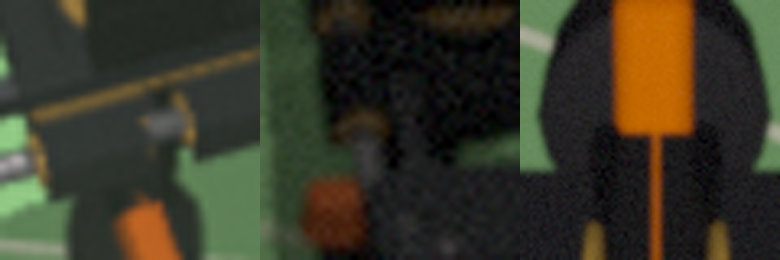

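apply_moves --targets '[[3,[0,0,0],[0,0,0]],[3,[0,0,0],[0,0,0]],[3,[0,0,0],[0,0,0]],[3,[0,0,0],[0,0,0]],[3,[0,0,0.3],[0,0,0]],[3,[0,0,0.3],[0,0,0]],[3,[0,0,0],[0,0,0]]]'

```text
clock: 11.85
position: [0.5817, 0.3149, 0.0295]
eef_rot: [-3.14, 0.0, 1.959]
contact_force: [-0.1, 0.2, 0.4]
grip_width: 0.0298
```

apply_moves --targets '[[3,[0,0,0.2],[0,0,0]],[3,[0,0,0.2],[0,0,0]],[3,[0,0,0],[0,0,0]]]'

```text
clock: 12.15
position: [0.582, 0.315, 0.0259]
eef_rot: [-3.141, -0.0, 1.959]
contact_force: [-0.6, -0.3, -0.0]
grip_width: 0.0302
```

apply_moves --targets '[[3,[0,0,0.3],[0,0,0]],[3,[0,0,0.3],[0,0,0]],[3,[0,0,0],[0,0,0]]]'

```text
clock: 12.45
position: [0.5818, 0.3149, 0.0196]
eef_rot: [-3.141, -0.0, 1.959]
contact_force: [-0.2, -0.2, 0.2]
grip_width: 0.0299
```

apply_moves --targets '[[3,[0,0,0.3],[0,0,0]],[3,[0,0,0.3],[0,0,0]],[3,[0,0,0],[0,0,0]]]'

```text
clock: 12.75
position: [0.5818, 0.3149, 0.0136]
eef_rot: [-3.141, -0.0, 1.959]
contact_force: [-0.2, 0.6, 0.3]
grip_width: 0.0298
```

apply_moves --targets '[[0,[0,0,0],[0,0,0]],[0,[0,0,0],[0,0,0]],[0,[0,0,0],[0,0,0]],[0,[0,0,0],[0,0,0]],[0,[0,0,0],[0,0,0]]]' --newtons 25

```text
clock: 13.25
position: [0.5823, 0.3151, 0.0144]
eef_rot: [3.142, -0.0, 1.959]
contact_force: [-0.4, 0.2, 1.3]
grip_width: 0.0117
```

apply_moves --targets '[[0,[0,0,-1],[0,0,0]],[0,[0,0,-3],[0,0,0]],[0,[0,0,-4],[0,0,0]],[0,[0,0,-4],[0,0,0]],[0,[0,0,-4],[0,0,0]],[0,[0,0,-4],[0,0,0]],[0,[0,0,-2],[0,0,0]],[0,[0,0,0],[0,0,0]]]' --newtons 30

```text
clock: 14.05
position: [0.5844, 0.316, 0.2398]
eef_rot: [3.133, 0.0, 1.959]
contact_force: [1.3, 0.6, -2.4]
grip_width: 0.0116
```

Run:
```python
from h import *
np.set_printoptions(precision=4,suppress=True)
P=[]
for i in range(4):
    s=snap('wrist','w4'); st=r.read_state(); P.append(np.r_[st['position'],st['contact_force'],st['grip_width']])
P=np.mean(P,0);print(P)
# target: TCP above spindle, same height
n=[.5521,-.2258,P[2]]
st['position']=P[:3]; print('shift',shift(n,st),'yaw',np.degrees(st['eef_rot']),st['joints'])
```

```text
[ 0.5818  0.3149  0.2334 -0.0297  0.1198 -3.1386  0.0119]
shift [-48.9177 -23.2275   0.0996] yaw [-179.7453   -0.0043  112.2554] [ 0.377   0.2898  1.379   0.      1.4773 -0.0114]
```

View pics/w4.png

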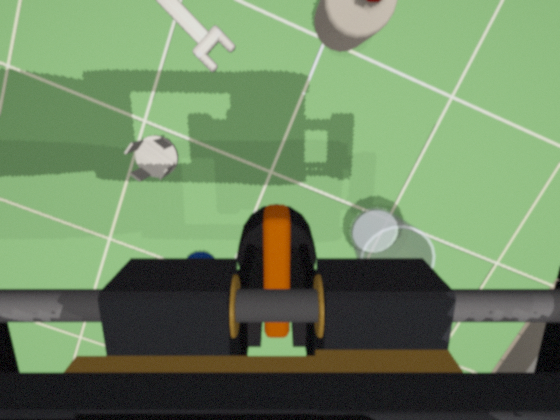

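apply_moves --targets '[[0,[-2,-1,0],[0,0,0]],[0,[-3.5,-1.7,0],[0,0,0]],[0,[-3.5,-1.7,0],[0,0,0]],[0,[-3.5,-1.7,0],[0,0,0]],[0,[-3.5,-1.7,0],[0,0,0]],[0,[-3.5,-1.7,0],[0,0,0]],[0,[-3.5,-1.7,0],[0,0,0]],[0,[-3.5,-1.7,0],[0,0,0]]]'

```text
clock: 15.05
position: [0.5617, 0.0196, 0.2318]
eef_rot: [-3.138, -0.002, 1.959]
contact_force: [0.6, 0.8, -2.8]
grip_width: 0.0121
```

apply_moves --targets '[[0,[-3.5,-1.7,0],[0,0,0]],[0,[-3.5,-1.7,0],[0,0,0]],[0,[-3.5,-1.7,0],[0,0,0]],[0,[-3.5,-1.6,0],[0,0,0]],[0,[-3.5,-1.6,0],[0,0,0]],[0,[-3.5,-1.6,0],[0,0,0]],[0,[-3,-1.3,0],[0,0,0]],[0,[-1.4,-0.7,0],[0,0,0]]]'

```text
clock: 15.85
position: [0.5478, -0.2614, 0.2315]
eef_rot: [-3.139, -0.003, 1.957]
contact_force: [0.2, 0.2, -2.2]
grip_width: 0.0119
```

apply_moves --targets '[[0,[0,0,0],[0,0,7.9]],[0,[0,0,0],[0,0,7.9]],[0,[0,0,0],[0,0,7.9]],[0,[0,0,0],[0,0,7.9]],[0,[0,0,0],[0,0,7.9]],[0,[0,0,0],[0,0,7.9]],[0,[0,0,0],[0,0,7.9]],[0,[0,0,0],[0,0,7.9]]]'

```text
clock: 16.65
position: [0.5486, -0.2579, 0.2323]
eef_rot: [-3.138, 0.0, 0.851]
contact_force: [-0.2, 0.4, -2.8]
grip_width: 0.0116
```

apply_moves --targets '[[0,[0,0,0],[0,0,0]],[0,[0,0,0],[0,0,0]]]'

```text
clock: 16.85
position: [0.5489, -0.2584, 0.2331]
eef_rot: [-3.139, 0.0, 0.86]
contact_force: [-0.3, -0.3, -2.8]
grip_width: 0.0117
```

```bash
cat >> h.py <<'E'
def avg(n=4):
    L=[]
    for i in range(n):
        r.snapshot('wrist'); L.append(r.read_state())
    return {k:np.mean([np.array(x[k]) for x in L],0) for k in L[0] if k!='eef_rot'}|{'eef_rot':L[-1]['eef_rot']}
E
python3 - <<'E'
from h import *
np.set_printoptions(precision=4,suppress=True)
st=avg(); print(st['position'],np.degrees(st['eef_rot']),st['contact_force'],st['joints'],st['clock'])
print('shift to nose',shift([.5521,-.2258,.16],st))
c=[]
for q in('side','scene'):
    s=snap(q)
    u,v=map(int,pix(s,[.5521,-.2258,.17])); o=orange(s); k=min(o,key=lambda b:np.hypot(*(b[1]-(u,v))))
    print(q,u,v,k[1],pix(s,np.r_[st['position'][:2],st['position'][2]+.031]))
    c.append(cv2.resize(s['image'].astype(np.uint8)[max(0,v-50):v+40,u-45:u+45],(400,400),interpolation=cv2.INTER_CUBIC))
cv2.imwrite('pics/o.png',np.hstack(c))
E
```

```text
[ 0.5491 -0.2588  0.2337] [-179.9691    0.0007   49.1574] [ 0.1329 -0.2503 -2.3612] [-0.5703  0.1572  1.5299  0.0001  1.4557  0.1417] 16.974999999999998
shift to nose [ 2.6878 -1.9275  7.37  ]
side 308 81 [308.3402  41.3299] [312.6378  40.0863]
scene 114 129 [85.9444 86.5889] [87.8906 90.4725]
```

View pics/o.png

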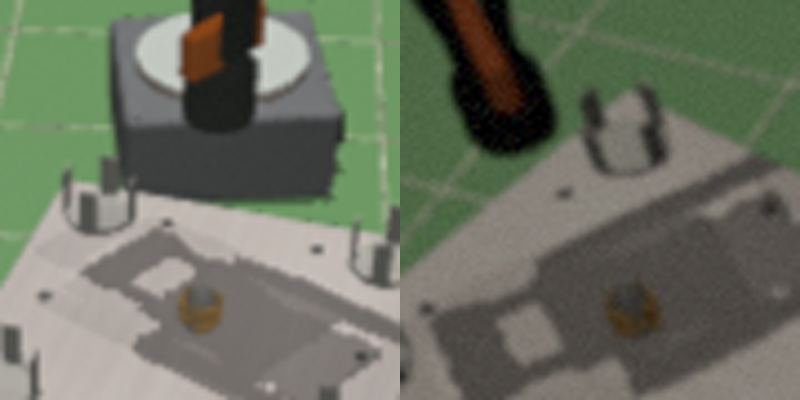

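apply_moves --targets '[[0,[1.4,-1,1],[0,0,0]],[0,[1.3,-0.9,2],[0,0,0]],[0,[0,0,2],[0,0,0]],[0,[0,0,2],[0,0,0]],[0,[0,0,1],[0,0,0]],[0,[0,0,0],[0,0,0]],[0,[0,0,0],[0,0,0]]]'

```text
clock: 17.85
position: [0.553, -0.2262, 0.1549]
eef_rot: [3.141, -0.0, 0.856]
contact_force: [0.8, 0.5, -1.7]
grip_width: 0.0118
```

Run:
```python
from h import *
np.set_printoptions(precision=4,suppress=True)
st=avg(8); print(st['position'],np.degrees(st['eef_rot']),st['contact_force'],st['wrist_torque'],st['clock'])
print('shift to nose',shift([.5521,-.2258,.14],st))
c=[]
for q in('side','scene'):
    s=snap(q)
    u,v=map(int,pix(s,[.5521,-.2258,.14]))
    c.append(cv2.resize(s['image'].astype(np.uint8)[max(0,v-35):v+25,u-30:u+30],(400,400),interpolation=cv2.INTER_CUBIC))
cv2.imwrite('pics/o2.png',np.hstack(c))
```

```text
[ 0.5533 -0.2267  0.1554] [179.9544  -0.0084  49.0473] [ 0.1212  0.0105 -2.5591] [-0.0103 -0.0423 -0.0034] 18.075
shift to nose [-0.0107 -0.1464  1.5414]
```

View pics/o2.png

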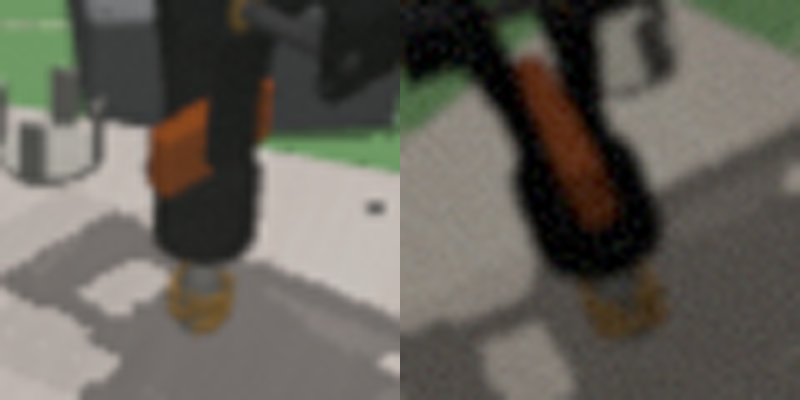

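Run:
```python
from h import *
np.set_printoptions(precision=2,suppress=True)
for q in('side','scene'):
    s=snap(q); b=pix(s,[.5521,-.2258,.14]); u,v=map(int,b)
    f=lambda X:(pix(s,X)-[u-30,max(0,v-35)]+.5)*400/60-.5
    print(q,u,v,'hub bottom .1415',f([.5521,-.2258,.1415]),'mid hub',f([.5521,-.2258,.1575]),'wingtop',f([.5521,-.2258,.1995]),'nose',f([.5521,-.2258,.127]),'crown',f([.5521,-.2258,.118]),'seat',f([.5521,-.2258,.1]))
    print('d/dx 1mm',f([.5531,-.2258,.14])-f([.5521,-.2258,.14]),'d/dy',f([.5521,-.2248,.14])-f([.5521,-.2258,.14]))
```

```text
side 308 91 hub bottom .1415 [204.82 238.94] mid hub [206.92 203.52] wingtop [212.68 106.35] nose [202.96 270.32] crown [201.83 289.46] seat [199.6 327. ]
d/dx 1mm [-2.54 -0.11] d/dy [-0.1   1.48]
scene 118 139 hub bottom .1415 [203.1  235.57] mid hub [190.03 200.8 ] wingtop [154.07 105.16] nose [214.66 266.34] crown [221.71 285.09] seat [235.51 321.81]
d/dx 1mm [-1.54  2.08] d/dy [2.68 0.72]
```

apply_moves --targets '[[0,[0,-0.05,0.6],[0,0,0]],[0,[0,0,0.6],[0,0,0]],[0,[0,0,0.5],[0,0,0]],[0,[0,0,0.2],[0,0,0]],[0,[0,0,0.2],[0,0,0]],[0,[0,0,0],[0,0,0]]]'

```text
clock: 19.05
position: [0.5523, -0.2261, 0.133]
eef_rot: [-3.142, 0.0, 0.856]
contact_force: [0.1, 0.2, -3.6]
grip_width: 0.0118
```

```bash
cat > st.py <<'E'
from h import *
np.set_printoptions(precision=4,suppress=True)
st=avg(6); print(st['position'],np.degrees(st['eef_rot']),st['contact_force'],st['wrist_torque'],st['grip_width'],st['clock'])
E
python3 st.py
```

```text
[ 0.5524 -0.2261  0.1334] [179.9877  -0.0003  49.0582] [ 0.0447 -0.5794 -2.7962] [-0.1052 -0.085  -0.0022] 0.01185460304889987 19.224999999999998
```

apply_moves --targets '[[0,[0,0,0.2],[0,0,0]],[0,[0,0,0.2],[0,0,0]],[0,[0,0,0],[0,0,0]]]'

```text
clock: 19.65
position: [0.5525, -0.226, 0.1291]
eef_rot: [3.141, -0.0, 0.856]
contact_force: [1.6, -1.7, -3.2]
grip_width: 0.0119
```

```bash
python3 st.py
```

```text
[ 0.5524 -0.2261  0.1293] [179.9824  -0.0065  49.0574] [ 1.6583 -1.1621 -3.726 ] [-0.2075 -0.4018 -0.0082] 0.011772832232093876 19.825
```

apply_moves --targets '[[0,[0,0,0.1],[0,0,0]],[0,[0,0,0.1],[0,0,0]],[0,[0,0,0],[0,0,0]]]'

```text
clock: 20.25
position: [0.5525, -0.2261, 0.1274]
eef_rot: [3.141, -0.0, 0.856]
contact_force: [1.1, -1.6, -1.9]
grip_width: 0.0117
```

```bash
python3 st.py
```

```text
[ 0.5525 -0.2261  0.1275] [179.9781  -0.005   49.0576] [ 1.7855 -0.986  -2.2874] [-0.2513 -0.4315  0.0216] 0.011731666255185494 20.425
```

apply_moves --targets '[[0,[0,0.05,0],[0,0,0]],[0,[0,0,0.1],[0,0,0]],[0,[0,0,0],[0,0,0]]]'

```text
clock: 20.85
position: [0.5527, -0.2263, 0.127]
eef_rot: [3.142, -0.0, 0.856]
contact_force: [-1.4, 0.2, 4.3]
grip_width: 0.0117
```

```bash
python3 st.py
```

```text
[ 0.5528 -0.2263  0.127 ] [179.9838  -0.0071  49.059 ] [-1.2131  1.1625  5.3041] [0.248  0.2809 0.0198] 0.011783735400856568 21.025000000000002
```

apply_moves --targets '[[0,[0,0,-0.03],[0,0,-5]],[0,[0,0,0],[0,0,-5]],[0,[0,0,0],[0,0,-5]],[0,[0,0,0],[0,0,-5]],[0,[0,0,0],[0,0,-5]],[0,[0,0,0],[0,0,0]]]'

```text
clock: 21.75
position: [0.553, -0.2267, 0.1271]
eef_rot: [3.141, 0.001, 1.293]
contact_force: [-0.5, 0.3, 2.8]
grip_width: 0.0121
```

```bash
python3 st.py
```

```text
[ 0.553  -0.2266  0.127 ] [179.9509   0.0206  73.9968] [ 0.2383 -0.2141  4.4813] [-0.162  -0.1156  0.0401] 0.011756119140228727 21.925
```

apply_moves --targets '[[0,[0,0,-0.02],[0,0,-5]],[0,[0,0,0],[0,0,-5]],[0,[0,0,0],[0,0,-5]],[0,[0,0,0],[0,0,0]]]'

```text
clock: 22.45
position: [0.5528, -0.2264, 0.127]
eef_rot: [3.141, 0.0, 1.554]
contact_force: [-0.2, -0.1, 5.2]
grip_width: 0.0119
```

```bash
python3 st.py
```

```text
[ 0.5528 -0.2264  0.127 ] [179.9793   0.0114  88.9165] [-0.1847 -0.5821  4.7274] [-0.0708 -0.1105  0.0421] 0.011838129793763759 22.625
```

apply_moves --targets '[[0,[0,0,0],[0,0,-5]],[0,[0,0,0],[0,0,0]]]'

```text
clock: 22.95
position: [0.5529, -0.2264, 0.1271]
eef_rot: [3.141, 0.0, 1.641]
contact_force: [-0.6, -0.8, 4.4]
grip_width: 0.0118
```

```bash
python3 st.py
```

```text
[ 0.5529 -0.2264  0.1271] [179.9765   0.0122  93.9142] [ 0.185  -0.3346  5.2057] [-0.0752 -0.1246  0.0062] 0.011644977456753254 23.125
```

apply_moves --targets '[[0,[0,0,0],[0,0,-5]],[0,[0,0,0],[0,0,0]]]'

```text
clock: 23.45
position: [0.5526, -0.2262, 0.1262]
eef_rot: [-3.142, -0.0, 1.728]
contact_force: [1.3, -1.5, 1.6]
grip_width: 0.0114
```

```bash
python3 st.py
```

```text
[ 0.5526 -0.2262  0.1262] [-179.981    -0.0245   98.9831] [ 2.2227 -1.0925 -0.7618] [-0.1864 -0.5184  0.0741] 0.011787967258268603 23.625
```

apply_moves --targets '[[0,[0,0.03,0],[0,0,-4]],[0,[0,0,0],[0,0,-3]],[0,[0,0,0.1],[0,0,0]],[0,[0,0,0.1],[0,0,0]],[0,[0,0,0],[0,0,0]]]'

```text
clock: 24.25
position: [0.5525, -0.226, 0.1241]
eef_rot: [-3.141, -0.001, 1.85]
contact_force: [0.9, -1.1, -2.9]
grip_width: 0.0118
```

```bash
python3 st.py
```

```text
[ 0.5526 -0.226   0.1244] [-179.9656   -0.0353  106.0412] [ 0.5645 -0.2175 -3.3082] [-0.0554 -0.213   0.0067] 0.011612751499587631 24.425
```

apply_moves --targets '[[0,[0,0,0.1],[0,0,0]],[0,[0,0,0.1],[0,0,0]],[0,[0,0,0],[0,0,0]]]'

```text
clock: 24.85
position: [0.5528, -0.2262, 0.1226]
eef_rot: [-3.141, -0.0, 1.851]
contact_force: [-0.3, 0.6, -2.5]
grip_width: 0.0114
```

```bash
python3 st.py
```

```text
[ 0.5529 -0.2262  0.1228] [-179.9938   -0.0047  106.0516] [-0.407  -0.2221 -2.785 ] [-0.0295 -0.0823 -0.0117] 0.011751791700850686 25.025000000000002
```

apply_moves --targets '[[0,[0,0,0.1],[0,0,0]],[0,[0,0,0.1],[0,0,0]],[0,[0,0,0],[0,0,0]]]'

```text
clock: 25.45
position: [0.5529, -0.2261, 0.1206]
eef_rot: [-3.141, -0.0, 1.851]
contact_force: [-0.2, 0.2, -3.3]
grip_width: 0.0117
```

```bash
python3 st.py
```

```text
[ 0.553  -0.2262  0.1208] [179.9962   0.0017 106.057 ] [ 0.1953 -0.3463 -2.3718] [ 0.0223 -0.1201  0.003 ] 0.01153702101063838 25.625
```

apply_moves --targets '[[0,[0,0,0.1],[0,0,0]],[0,[0,0,0],[0,0,0]]]'

```text
clock: 25.95
position: [0.5531, -0.2264, 0.1201]
eef_rot: [3.141, 0.0, 1.851]
contact_force: [-0.2, -0.9, -1.2]
grip_width: 0.0112
```

```bash
python3 st.py
```

```text
[ 0.5532 -0.2264  0.1201] [179.9789   0.0206 106.0584] [-0.0703  0.3114 -0.604 ] [ 0.0412 -0.0718 -0.0013] 0.011854392007540343 26.125
```

apply_moves --targets '[[1.5,[0,0,0],[0,0,0]],[1.5,[0,0,0],[0,0,0]],[1.5,[0,0,0],[0,0,5]],[1.5,[0,0,0],[0,0,5]],[1.5,[0,0,0.03],[0,0,5]],[1.5,[0,0,0.03],[0,0,5]],[1.5,[0,0,0.04],[0,0,5]],[1.5,[0,0,0.04],[0,0,5]]]'

```text
clock: 27.05
position: [0.5531, -0.2263, 0.1186]
eef_rot: [3.141, 0.0, 1.324]
contact_force: [0.4, -0.4, 0.4]
grip_width: 0.0148
```

```bash
python3 st.py
```

```text
[ 0.553  -0.2263  0.1185] [179.9936   0.0006  76.1496] [ 0.1754 -0.1821  0.1115] [ 0.0003 -0.0579 -0.0157] 0.01508879933417725 27.224999999999998
```

apply_moves --targets '[[1.5,[0,0,0.03],[0,0,5]],[1.5,[0,0,0.03],[0,0,5]],[1.5,[0,0,0.04],[0,0,5]],[1.5,[0,0,0.03],[0,0,5]],[1.5,[0,0,0.03],[0,0,5]],[1.5,[0,0,0.04],[0,0,5]]]'

```text
clock: 27.95
position: [0.553, -0.2263, 0.1165]
eef_rot: [3.141, -0.0, 0.802]
contact_force: [-0.1, 0.5, 0.8]
grip_width: 0.0151
```

```bash
python3 st.py
```

```text
[ 0.553  -0.2263  0.1164] [179.9992   0.0012  46.1742] [ 0.127  -0.1311 -0.2532] [-0.0118 -0.0294  0.0019] 0.014992411066829728 28.125
```

apply_moves --targets '[[1.5,[0,0,0.03],[0,0,5]],[1.5,[0,0,0.03],[0,0,5]],[1.5,[0,0,0.04],[0,0,5]],[1.5,[0,0,0.03],[0,0,5]],[1.5,[0,0,0.03],[0,0,5]],[1.5,[0,0,0.04],[0,0,5]]]'

```text
clock: 28.85
position: [0.553, -0.2263, 0.1145]
eef_rot: [3.142, -0.0, 0.278]
contact_force: [0.3, -0.3, 0.3]
grip_width: 0.0151
```

```bash
python3 st.py
```

```text
[ 0.553  -0.2263  0.1144] [-179.9995   -0.       16.1805] [0.4145 0.4893 0.3378] [0.0101 0.0304 0.0245] 0.014951598292229059 29.025000000000002
```

apply_moves --targets '[[1.5,[0,0,0],[0,0,5]],[1.5,[0,0,0],[0,0,5]],[1.5,[0,0,0],[0,0,5]],[1.5,[0,0,0],[0,0,0]]]'

```text
clock: 29.55
position: [0.553, -0.2263, 0.1144]
eef_rot: [3.142, 0.0, 0.019]
contact_force: [0.1, 0.6, -0.5]
grip_width: 0.0155
```

```bash
python3 st.py
```

```text
[ 0.553  -0.2263  0.1145] [179.9997  -0.0032   1.1298] [ 0.4912 -0.2819 -0.4101] [0.002  0.0118 0.0176] 0.014946647001546097 29.724999999999998
```

apply_moves --targets '[[1.5,[0,0,0],[0,0,4]],[1.5,[0,0,0],[0,0,4]],[1.5,[0,0,0],[0,0,0]]]'

```text
clock: 30.15
position: [0.553, -0.2263, 0.1144]
eef_rot: [-3.142, -0.0, -0.121]
contact_force: [-0.8, -0.3, -1.2]
grip_width: 0.0152
```

```bash
python3 st.py
```

```text
[ 0.553  -0.2263  0.1144] [179.9986  -0.0014  -6.887 ] [ 0.4009 -0.3572  0.2005] [0.0455 0.015  0.0203] 0.01496584816845579 30.325
```

apply_moves --targets '[[1.5,[0,0,0],[0,0,4]],[1.5,[0,0,0],[0,0,2]],[1.5,[0,0,0],[0,0,0]]]'

```text
clock: 30.75
position: [0.553, -0.2264, 0.1144]
eef_rot: [3.141, -0.0, -0.226]
contact_force: [-0.3, 0.5, -1.1]
grip_width: 0.015
```

```bash
python3 st.py
```

```text
[ 0.553  -0.2263  0.1144] [179.9935  -0.002  -12.9108] [-0.1671 -0.5747  0.1008] [-0.0627  0.0542  0.0192] 0.015021645773292907 30.925
```

apply_moves --targets '[[1.5,[0,0,0],[0,0,4]],[1.5,[0,0,0],[0,0,3]],[1.5,[0,0,0],[0,0,0]]]'

```text
clock: 31.35
position: [0.5529, -0.2264, 0.1144]
eef_rot: [3.141, 0.0, -0.348]
contact_force: [-0.6, -1.4, 1.2]
grip_width: 0.0153
```

```bash
python3 st.py
```

```text
[ 0.5529 -0.2264  0.1144] [179.9904  -0.0019 -19.9052] [-0.5851 -1.4605 -0.3372] [-0.1548  0.112   0.1564] 0.015150505007647586 31.525000000000002
```

apply_moves --targets '[[1.5,[0,0,0],[0,0,4]],[1.5,[0,0,0],[0,0,3]],[1.5,[0,0,0],[0,0,0]]]'

```text
clock: 31.95
position: [0.553, -0.2264, 0.1144]
eef_rot: [3.141, -0.0, -0.47]
contact_force: [0.0, -2.0, 0.1]
grip_width: 0.0152
```

```bash
python3 st.py
python3 - <<'E'
from h import *
s=snap('wrist'); W=[s['image'].astype(np.uint8)]
I=W[0][130:350,160:400]; c=[cv2.resize(I,(420,385))]
q=snap('side'); u,v=map(int,pix(q,[.5521,-.2258,.13]))
c.append(cv2.resize(q['image'].astype(np.uint8)[v-30:v+25,u-26:u+27],(371,385),interpolation=cv2.INTER_CUBIC))
cv2.imwrite('pics/f.png',np.hstack(c))
E
```

```text
[ 0.553  -0.2264  0.1144] [179.9942  -0.012  -26.9003] [-0.395  -1.7969 -0.5423] [-0.2819  0.0509  0.3356] 0.015179376338950218 32.125
```

View pics/f.png

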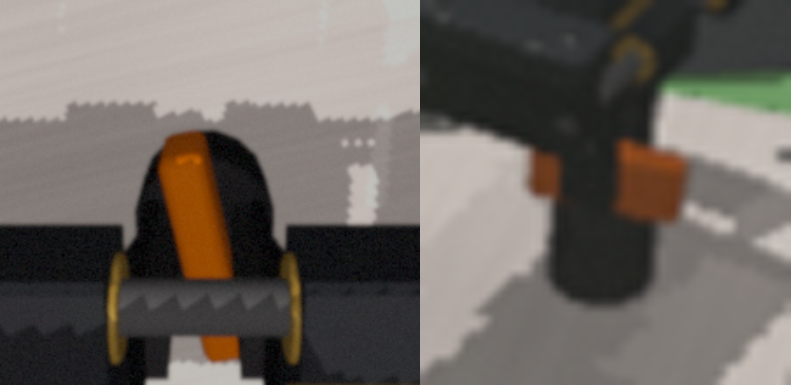

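apply_moves --targets '[[1.5,[0,0,0],[0,0,-4]],[1.5,[0,0,0],[0,0,-4]],[3.5,[0,0,0],[0,0,0]],[3.5,[0,0,0],[0,0,0]],[3.5,[0,0,0],[0,0,0]],[3.5,[0,0,0],[0,0,0]]]'

```text
clock: 32.95
position: [0.553, -0.2261, 0.1144]
eef_rot: [-3.141, 0.0, -0.331]
contact_force: [-0.1, 0.1, -0.5]
grip_width: 0.0332
```

apply_moves --targets '[[3.5,[0,0,-1],[0,0,0]],[3.5,[0,0,-2],[0,0,0]],[3.5,[0,0,-3],[0,0,0]],[3.5,[0,0,-3],[0,0,0]],[3.5,[0,0,-1],[0,0,0]],[3.5,[0,0,0],[0,0,0]],[3.5,[0,0,0],[0,0,0]]]'

```text
clock: 33.65
position: [0.5525, -0.226, 0.2133]
eef_rot: [-3.141, 0.001, -0.331]
contact_force: [0.6, -0.0, 0.4]
grip_width: 0.0348
```

```bash
python3 st.py
python3 - <<'E'
from h import *
np.set_printoptions(precision=4,suppress=True)
s=snap('wrist'); q=snap('side'); p=snap('scene'); V=[s,q,p]
os=[min(orange(k),key=lambda b:np.hypot(*(b[1]-pix(k,[.5528,-.2263,.145])))) for k in V]
print([(o[0],o[1]) for o in os]); t=tri(V,[o[1] for o in os]); print(t,tri(V[1:],[o[1] for o in os[1:]]))
for z0 in (.098,.100,.102,.104): print(z0,fitwing([(s,os[0][2]),(q,os[1][2])],t[:2],z0))
I=s['image'].astype(np.uint8)[40:300,140:420]
u,v=map(int,pix(q,[.5521,-.2258,.13]))
cv2.imwrite('pics/f2.png',np.hstack([cv2.resize(I,(420,390)),cv2.resize(q['image'].astype(np.uint8)[v-30:v+25,u-26:u+27],(371,390),interpolation=cv2.INTER_CUBIC)]))
E
```

```text
[ 0.5521 -0.2258  0.2126] [-179.9784    0.1161  -18.9461] [ 0.3215 -0.1118 -0.0703] [0.0773 0.0591 0.0095] 0.0349668520997685 33.824999999999996
[(np.int32(1381), array([276.4222, 208.2657])), (np.int32(193), array([308.1554,  89.6684])), (np.int32(98), array([114.4082, 135.8673]))]
[ 0.5538 -0.2275  0.1489] [ 0.5516 -0.233   0.1447]
0.098 (array([ 0.5523, -0.2253, -0.2461]), np.float64(0.5406170976014227))
0.1 (array([ 0.5522, -0.2252,  2.8937]), np.float64(0.5027899336104722))
0.102 (array([ 0.5529, -0.2254,  2.8832]), np.float64(0.5151526147794081))
0.104 (array([ 0.5533, -0.2255,  2.8743]), np.float64(0.5302153602930969))
```

View pics/f2.png

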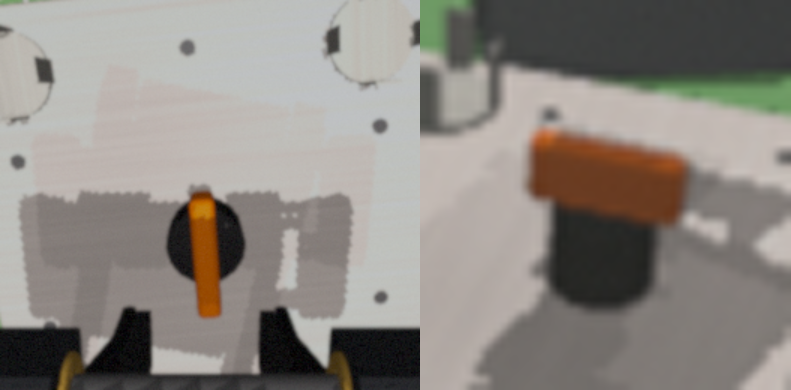

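```bash
python3 -c "
from bench import r
print(r.close_job())"
```

```text
the job is handed in; nothing more can be done
None
```

The nut is threaded home on the spindle and released, and I handed the job in at about 34 s of the 72 s allowed. The interface gave no verdict.

**Pick-up:** The first two tries to grip the wing closed above it, because the fingertips sit about 29 mm higher than the reported tool point. I lowered the arm step by step, gripped the wing (11.7 mm opening) and lifted it. The nut had not moved in those tries.

**Thread start:** The nut touched down on the lands, foot about 13 mm above the platform. I turned it back about 57° with a press of around 7 N, and up to 8 N at touchdown, a little over the suggested 2–5 N. The drop came at about 50°, and I lowered it to about 6 mm above the platform.

**Running it down:** With the jaws at 15 mm I turned it forward about 133°; the wing itself turned about 120°. Resistance then rose, and I stopped at about 0.34 N m, more than the 0.1 N m that is enough.

**Last checks:**
- **Height and position:** The wing outline fits best with the foot at platform height (z ≈ 0.100 m) and the axis within about 1 mm of the measured spindle. That height fit is coarse: neighbouring heights 2 mm away scored only slightly worse.
- **Disagreement:** A rough stereo estimate from the two fixed cameras was off by up to 7 mm in y; I set it aside as low resolution.
- **Upright and clear:** The last picture shows the nut upright, hub down on the platform, with the fingers about 10 cm clear and no contact force.
- **Bystanders:** I did not re-measure them at the end, but the arm never touched them as far as the forces showed.

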